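Hold a figure plinth in the corner of the drill stand's fences

TASK

The long wooden plinth that has one steel pin in it needs its second pin hole drilled. Slide its bare end in flat on the base of the drill stand, underneath the drill bit, and press it firmly home so that its end is flush against the end fence and its left long side is flush against the side fence, both at once; do not touch the drill, and leave the other things on the bench where they are. Finish while still holding the plinth pressed into that corner, ready for drilling: do not let go.

Things in the scene. Friction and masses are not known exactly. Their poses are not given: they have to be found in the camera images.
- plinth: Part to drill (sizes in mm): dark wooden bar 160 (x) by 48 (y) by 18 high, 100 g, lying flat. Origin: centre of underside, z up. A 4 mm steel pin stands 16 out of its top, on the centre line 25 from the -x end; the +x end is bare (pale cross on top) and starts pointing away from the robot, within 0.5 rad of world +x. One of two bars lying in either of two places; the other is shorter, without pin.
- plinth_corner (a point): Bottom corner of the plinth at its bare end and left side: at x +80, y +24, z 0 mm in the plinth's frame. It belongs at fence_corner.
- stand: Fixed drill stand: flat blue-painted base plate 220 by 220, 16 thick, smooth (friction about 0.3), on the bench, turned by up to 0.3 rad. Origin: centre of the plate's underside; x points from its open front to its back with the steel column (x +88, y +6), y left, z up. Right side open too. Base top at z 16. Pressed home, the plinth lies on it with its x along the stand's x.
- fence_corner (a point): Where the faces of the two fences would meet on the base top: x +35, y +30, z +16 mm in the stand's frame (the fences stop 6 mm short of each other there). Its axes are the stand's.
- end_fence: Fixed smooth aluminium angle (friction about 0.3) on the base. Its face looks to the stand's -x (the front), at stand x +35, and runs from stand y +24 to -53; 5 thick, 20 high above the base top (top at z 36). It stops the plinth's bare end. Because of friction along the other fence and the base it takes a push of 10 to 15 N to each fence to seat the plinth on both. Origin and axes as stand.
- side_fence: Fixed smooth aluminium angle (friction about 0.3) on the base. Its face looks to the stand's -y (right), at stand y +30, from stand x +29 to -51; 5 thick, 20 high above the base top. It stops the plinth's left long side; the front 74 mm of the plinth stick out past it, free to be gripped on both sides. Origin and axes as stand.
- drill: Drill fixed above the base: carriage, arm, collar, upright grey rotary tool. Axis at stand x +10, y +6. Bit 3 thick from z 56 (40 above base top, 22 above the lying plinth) to 78, collet nut radius 7 up to 92, then tool widening from radius 10 to 25 at z 160, collar radius 30 from 183 to 207, top about 300. Origin and axes as stand.
- bit_tip (a point): Tip of the drill bit: x +10, y +6, z +56 mm in the stand's frame.
- short_blank: Bystander: shorter dark wooden bar, 100 by 48 by 18, without a pin. Origin: centre of its underside.
- round_base: Bystander: wooden disc, diameter 70, 14 high.
- figurine: Bystander: small standing figure, about 105 high on a 48 mm round foot.
- glue_bottle: Bystander: white bottle, diameter 64, 130 high.
- paint_jar: Bystander: black jar with white lid, diameter 70, 75 high.
- paint_bottle_a: Bystander: small paint bottle, diameter 34, 85 high.
- paint_bottle_b: Bystander: small paint bottle, diameter 34, 85 high.
There are look-alikes about, which are no part of the job. What is shaped like the plinth but red or turquoise is not meant.

How it is judged:
By the outcome, as a careful person would: the job done as asked, in the order asked, and still so for the second after the job is handed in, while the arm keeps its last pose, push and grip.
It also fails if it takes over 64 s, if anything falls off the work surface, if the arm or the gripper's body presses on something with over 40 N, if the wrist force passes 120 N, or if a joint passes its speed limit or range.

ROBOT

A 7-joint arm with a two-finger parallel gripper is mounted at the origin on the work surface. World frame = base frame: x ahead of the robot, y to its left, z up, the work surface at z = 0. Lengths are in m, angles in rad, forces in N, time in s.
With the tool pointing down it reaches from about 0.35 to 0.9 m from the base axis. Payload 8.1 kg.
Tool frame: the origin (TCP) lies on the centre line of the jaws, within the pads' length; the fingertips stand 17 mm ahead of it and the grasp point (between the pads) lies 2 mm behind it (ctrl.tip_reach is the distance from the TCP to the fingertips, in m); z points along the fingers, y is the line along which they close (so a half turn about z gives the same grasp; the last joint's range is limited). The gripper opens to 92 mm and grips with 3 to 60 N. Pads are 19 mm wide; open, the fingers measure 130 mm over their backs; the gripper's body (75 mm by 190 mm) begins 47 mm behind the grasp point.
Start: joints at [1.028, 0.434, 0.025, 1.573, -0.012, 1.134, -0.075], TCP at [0.266, -0.566, 0.244] pointing down, gripper open.
Joint ranges: [-2.62, 2.62], [-0.44, 2.09], [-1.27, 1.32], [0.08, 2.57], [-1.32, 4.46], [0.12, 2], [-2.74, 2.74]. Speed limits (rad/s): [2.22, 2.22, 3.01, 3.01, 3.14, 3.14, 3.14].

INTERFACE

Orientations are given as [roll, pitch, yaw] about the fixed x, y, z axes, in that order (R = Rz(yaw) Ry(pitch) Rx(roll)).
In Python, from bench import ctrl, camera, camera_params gives the robot as it stands. The module is installed in compiled form; this text tells all that it offers.
- The arm moves only by the tool play_rows, never from a script. Its argument "plan" is a list of rows, each a list of 4 numbers: the shift along the world's x, y, z in mm, then the turn about the world's z in rad. In form: [[dx, dy, dz, turn], ...]. A call has 1 to 5 rows; each row is the pose to reach, as a shift and turn from the pose commanded when the call began; what a row does not reach only later rows make up. A row lasts 1/8 s, in which the tool goes at most 62.5 mm and 10.7 degrees, less where a joint would pass 70% of its speed; a pose out of reach is approached as far as the arm can. A call with a gripper value outside its range is refused whole. "hand" is the finger opening in mm, from 0 to 91.8, set as the call begins (left out, the last holds). The fingers move at their own pace and stop on an object; "newtons" is the grip in N (left out, the last holds). Time passes only in rows, so rows that repeat a pose let the fingers close. It gives the time, the measured TCP pose, the force, the opening and the grip force at its end, in the units of the state.
- ctrl.get_state(): the state, without advancing time (a new reading comes with each control period).
- camera(name): name is "side" or "top" or "wrist"; returns the picture (480x640x3 uint8, red, green, blue); there is no depth.
- camera_params(name): a dict with "camera_matrix" (3x3 intrinsics, pixels), "k1" (the pictures are not rectified: a ray, as slopes to the right and down, at radius r is drawn at 1 + k1 r^2 times it, then the intrinsics apply), "R" (3x3) and "t" (3): a world point X has camera coordinates R X + t. Camera axes: x right, y down, z forward; pixel columns grow to the right and rows downward; lengths in m; the calibration is good to about 2 mm. A picture is of the moment at which its call begins: read the wrist's pose just before it. camera_params takes no time and is no camera call; for the wrist camera it gives the pose at the moment of the call.
- ctrl.close_job(): hands the job in; it is judged then, once.
The state is a dict: "t": time; "q": joint angles; "qvel": joint speeds; "joint_torque": joint torques, N m; "eef_pos": TCP position; "tool_rot": TCP orientation; "force": force on the tool from outside, world axes, zero at the start; "moment": the same for the moment, N m; "opening": finger opening in m; "finger_force": force on a finger pad.
Only numpy, scipy, OpenCV 4.12 (cv2) and the standard library are available. Lean on these libraries where they do the work, as an engineer would, in place of code of your own. Each camera call takes 0.05 s, during which the arm holds its last target. There are 200 camera calls.

## Working session

There is one attempt and no reset: what is moved stays moved. The work goes in short steps, Python scripts to look and compute and a tool call to move; the robot and the scene stay as the last step left them, time stands still between calls to the robot, and variables do not carry over. Pictures are saved under pics/ and viewed, at most 10 in all, crops included, and the job is handed in when it is done.

Besides the shell and the picture viewer there is one more tool, called after "Emit:" as a command line: name --pt "numbers of a row" for each row, then --argument value for the rest. play_rows: Moves the arm, as the interface text tells. Its arguments: {"type":"object","properties":{"plan":{"type":"array"},"hand":{"type":"number"},"newtons":{"type":"number"}},"required":["plan"]}

```bash
mkdir -p pics; cat > h.py <<'E'
import numpy as np, cv2
from bench import ctrl, camera, camera_params
def snap(n,f):
    p=camera_params(n); im=camera(n); cv2.imwrite(f,im[:,:,::-1]); np.save(f+'.npy',im)
    return p,im
def ray(p,uv):
    K=np.array(p["camera_matrix"]);R=np.array(p["R"]);t=np.array(p["t"])
    d=np.linalg.inv(K)@[uv[0],uv[1],1]; s=d[:2].copy(); k=p["k1"]; u=s.copy()
    for _ in range(30): u=s/(1+k*(u@u))
    return -R.T@t, R.T@np.array([u[0],u[1],1])
def px2w(p,uv,z):
    c,d=ray(p,uv); return c+d*(z-c[2])/d[2]
def w2px(p,X):
    K=np.array(p["camera_matrix"]);c=np.array(p["R"])@np.array(X)+np.array(p["t"])
    u=c[:2]/c[2]; u=u*(1+p["k1"]*(u@u)); return (K@[u[0],u[1],1])[:2]
E
python3 - <<'E'
from h import *
for n in("top","side"): p,_=snap(n,f"pics/{n}1.png"); print(n,p)
s=ctrl.get_state(); print(s["t"],s["eef_pos"],s["tool_rot"],s["opening"])
E
```

```text
top {'camera_matrix': array([[490.48671324,   0.        , 324.05856615],
       [  0.        , 490.48671324, 237.79163737],
       [  0.        ,   0.        ,   1.        ]]), 'k1': -0.11748883312067593, 'R': array([[-0.11153677, -0.99374904, -0.00473243],
       [-0.96953021,  0.1098612 , -0.21895589],
       [ 0.21810712, -0.0198334 , -0.97572328]]), 't': array([0.10057609, 0.51941462, 0.94316273])}
side {'camera_matrix': array([[457.70416795,   0.        , 320.75624127],
       [  0.        , 457.70416795, 239.96462611],
       [  0.        ,   0.        ,   1.        ]]), 'k1': 0.016096759030656587, 'R': array([[-0.92502104, -0.37990879,  0.00232287],
       [-0.25192872,  0.60880924, -0.7522521 ],
       [ 0.284373  , -0.69643422, -0.65887129]]), 't': array([0.48814123, 0.15784   , 0.93834442])}
0.1 [ 0.26588088 -0.56516904  0.24303185] [-3.14022984e+00  1.26897992e-04  4.39739071e-01] 0.09219912288327121
```

View pics/top1.png

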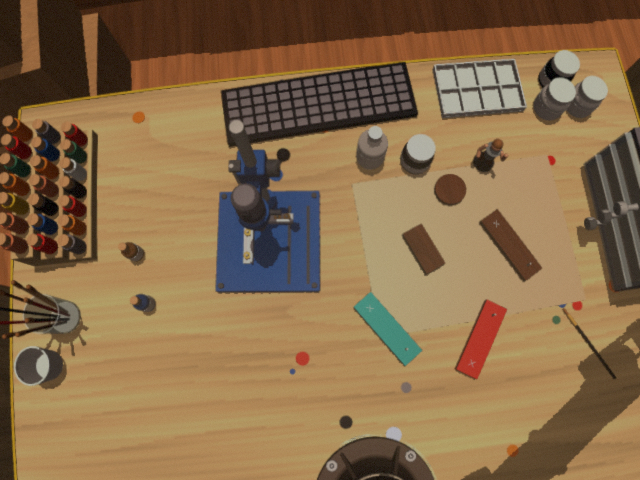

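View pics/side1.png

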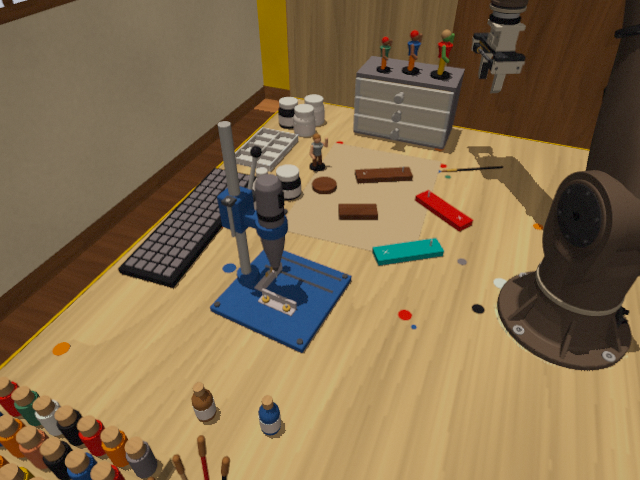

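The top view shows the plinth at about (510,245), with its cross at (497,224) and its pin near (531,265). The stand is at about (268,242), with the side fence near (248,245) and the end fence near (280,217). I'll enlarge both.

```bash
python3 - <<'E'
from h import *
im=cv2.imread("pics/top1.png")
a=cv2.resize(im[180:300,208:328],None,fx=5,fy=5,interpolation=cv2.INTER_CUBIC)[:,:]
cv2.imwrite("pics/c1.png",a)
b=cv2.resize(im[200:290,470:550],None,fx=6,fy=6,interpolation=cv2.INTER_CUBIC); b=cv2.convertScaleAbs(b,alpha=1.8)
cv2.imwrite("pics/c2.png",b)
E
```

```text
(no output)
```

View pics/c1.png

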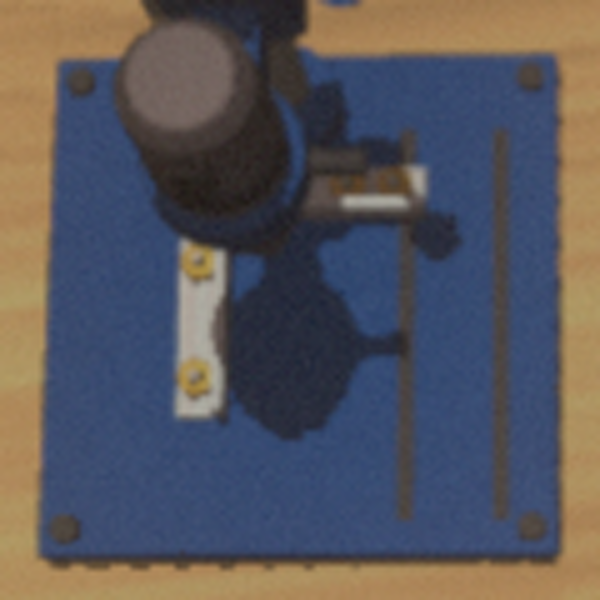

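View pics/c2.png

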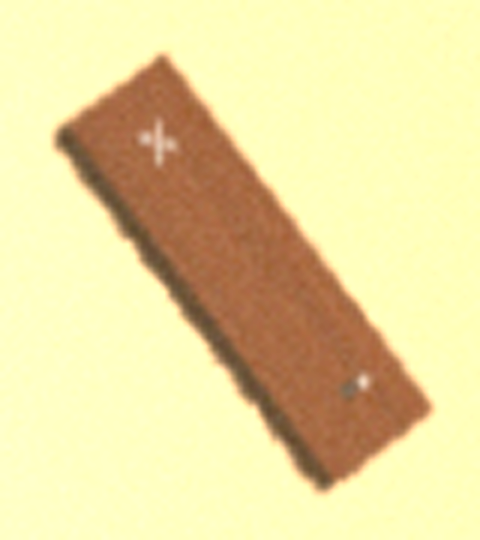

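The stand crop shows the base-top corners at (58,62), (556,55), (560,555) and (42,553). The plinth crop shows its top corners at (165,57), (66,128), (330,482) and (432,407).

```bash
cat > fit.py <<'E'
from h import *
def fit(m,w):
    m=np.array(m,float);w=np.array(w)[:,:2]; mc=m-m.mean(0);wc=w-w.mean(0)
    th=np.arctan2((mc[:,0]*wc[:,1]-mc[:,1]*wc[:,0]).sum(),(mc*wc).sum())
    R=np.array([[np.cos(th),-np.sin(th)],[np.sin(th),np.cos(th)]])
    t=w.mean(0)-R@m.mean(0); return t,th,(w-(m@R.T+t))*1000
E
python3 - <<'E'
from fit import *
p=camera_params("top")
f=lambda L,s,o:[((u+.5)/s-.5+o[0],(v+.5)/s-.5+o[1]) for u,v in L]
S=[px2w(p,q,.016) for q in f([(58,62),(556,55),(560,555),(42,553)],5,(208,180))]
print(fit([(.11,.11),(.11,-.11),(-.11,-.11),(-.11,.11)],S))
P=[px2w(p,q,.018) for q in f([(165,57),(66,128),(330,482),(432,407)],6,(470,200))]
print(fit([(.08,-.024),(.08,.024),(-.08,.024),(-.08,-.024)],P))
E
```

```text
(array([0.54595008, 0.15980821]), np.float64(-0.10319856138817533), array([[-1.91867452, -0.2386878 ],
       [-1.32037155,  1.45710615],
       [ 0.68587451,  0.94197801],
       [ 2.55317155, -2.16039636]]))
(array([ 0.47733319, -0.35713038]), np.float64(0.48487003541307977), array([[-1.69052067, -0.4219055 ],
       [-1.56065217, -1.230016  ],
       [ 1.84358094,  1.07798167],
       [ 1.4075919 ,  0.57393984]]))
```

Emit:
play_rows --pt "36 38 -18 0.045" --pt "72 76 -36 0.045" --pt "108 115 -55 0.045" --pt "144 153 -74 0.045" --pt "180 191 -93 0.045" --hand 80

```text
t: 0.72
eef_pos: [0.4469, -0.3732, 0.15]
tool_rot: [-3.141, 0.0, 0.484]
force: [1.5, -0.2, 0.2]
opening: 0.08
finger_force: 0.0
```

```bash
python3 - <<'E'
from h import *
s=ctrl.get_state(); print(s["t"],s["eef_pos"],s["tool_rot"],s["force"])
p,_=snap("wrist","pics/w1.png")
th=.485;c=np.array([.4773,-.3571])
for a,b in [(.08,-.024),(.08,.024),(-.08,.024),(-.08,-.024)]:
    print(w2px(p,[c[0]+a*np.cos(th)-b*np.sin(th),c[1]+a*np.sin(th)+b*np.cos(th),.018]))
E
```

```text
0.725 [ 0.44685256 -0.37317927  0.14996267] [-3.14135791e+00  1.52390837e-04  4.84456437e-01] [ 1.49819252 -0.22107621  0.20192429]
[354.47257871  51.76647579]
[275.43451703  51.91097812]
[281.32351138 295.47269438]
[349.35345391 295.41678967]
```

View pics/w1.png

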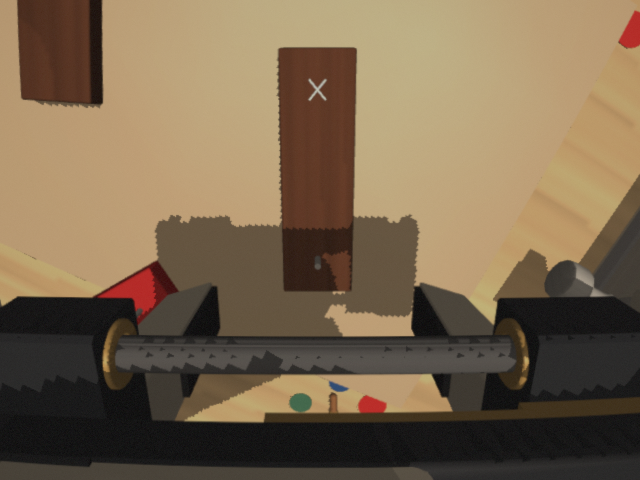

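The wrist view shows the plinth top corners at (280,48), (356,48), (352,290) and (285,291). That matches the prediction to within about 2 mm. Descending to grasp.

Emit:
play_rows --pt "0 -1 -50 0" --pt "0 -1 -95 0" --pt "0 -1 -120 0" --pt "0 -1 -130 0" --pt "0 -1 -130 0"

```text
t: 1.4
eef_pos: [0.4459, -0.3755, 0.0206]
tool_rot: [-3.141, 0.0, 0.485]
force: [0.4, 0.8, 0.2]
opening: 0.0797
finger_force: 0.0
```

Emit:
play_rows --pt "0 0 0 0" --pt "0 0 0 0" --pt "0 0 0 0" --pt "0 0 0 0" --pt "0 0 0 0" --hand 30 --newtons 50

```text
t: 2.02
eef_pos: [0.4463, -0.3756, 0.0212]
tool_rot: [3.141, -0.0, 0.485]
force: [-1.1, 1.1, 5.5]
opening: 0.0473
finger_force: 50.0
```

```bash
python3 - <<'E'
from fit import *
s=ctrl.get_state(); print(s["eef_pos"],s["tool_rot"],s["opening"],s["finger_force"],s["force"],s["moment"])
S=np.array([.546,.1598]);th=-.1032
R=np.array([[np.cos(th),-np.sin(th)],[np.sin(th),np.cos(th)]])
g=-.036
for x,y in [(-45,6),(-125,-6),(-125,6)]:
    print(x,y,S+R@[x/1000+g,y/1000])
E
```

```text
[ 0.44625428 -0.37562767  0.0211746 ] [ 3.14109506e+00 -1.96752997e-04  4.84855242e-01] 0.04732122728213047 49.99563217163086 [-1.13996643  1.06080532  5.54938921] [0.15673768 0.20894343 0.04446791]
-45 6 [0.46604905 0.17411245]
-125 -6 [0.38523848 0.17041765]
-125 6 [0.38647469 0.1823538 ]
```

Emit:
play_rows --pt "0 0 15 0" --pt "0 0 40 0" --pt "-10 30 60 -0.1" --pt "-20 80 60 -0.2" --pt "-35 130 60 -0.3"

```text
t: 2.65
eef_pos: [0.4113, -0.2444, 0.0817]
tool_rot: [3.141, -0.002, 0.181]
force: [0.4, 1.3, -1.5]
opening: 0.0475
finger_force: 50.0
```

Emit:
play_rows --pt "-5 50 0 -0.1" --pt "-10 100 0 -0.18" --pt "-20 155 0 -0.25" --pt "-25 210 0 -0.288" --pt "-25 250 0 -0.288"

```text
t: 3.28
eef_pos: [0.3856, 0.0068, 0.0814]
tool_rot: [-3.141, -0.001, -0.102]
force: [1.1, 0.3, -0.7]
opening: 0.0472
finger_force: 50.0
```

Emit:
play_rows --pt "0 50 0 0" --pt "0 100 0 0" --pt "0 140 0 0" --pt "0 165 0 0" --pt "0 165 0 0"

```text
t: 3.9
eef_pos: [0.3862, 0.1718, 0.0814]
tool_rot: [-3.14, -0.001, -0.1]
force: [0.2, -0.7, -0.8]
opening: 0.0471
finger_force: 50.0
```

```bash
python3 - <<'E'
from h import *
s=ctrl.get_state(); print(s["t"],s["eef_pos"],s["tool_rot"],s["opening"],s["force"],s["moment"])
p,_=snap("wrist","pics/w2.png"); np.save("pics/w2p.npy",p,allow_pickle=True)
S=np.array([.546,.1598]);th=-.1032
R=np.array([[np.cos(th),-np.sin(th)],[np.sin(th),np.cos(th)]])
for a in [(-.051,.030,.036),(.029,.03,.036),(.035,-.053,.036),(-.11,.11,.016),(-.11,-.11,.016),(.11,-.11,.016)]:
    print(a,w2px(p,[*(S+R@a[:2]),a[2]]))
E
```

```text
3.9 [0.38623759 0.17177792 0.08138598] [-3.14014555e+00 -8.46550822e-04 -9.95745787e-02] 0.0471068410213739 [ 0.15659794 -0.68530281 -0.81137259] [ 0.00964809  0.08543894 -0.01819003]
(-0.051, 0.03, 0.036) [232.89972757  35.02713618]
(0.029, 0.03, 0.036) [ 227.98500085 -176.71309768]
(0.035, -0.053, 0.036) [ 442.03909424 -189.82589086]
(-0.11, 0.11, 0.016) [ 87.94891746 172.22485491]
(-0.11, -0.11, 0.016) [527.32070543 173.29900303]
(0.11, -0.11, 0.016) [ 545.51144908 -288.58159903]
```

View pics/w2.png

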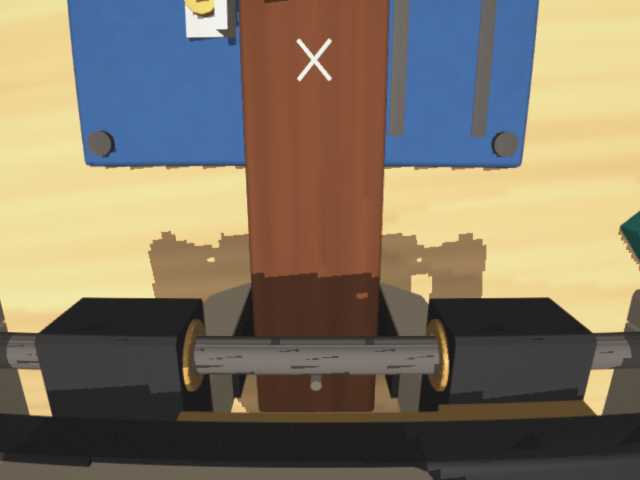

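The plate's front-edge corners are at about (84,163) and (523,163), against a prediction of (88,172) and (527,173). So the stand is about 4 mm further ahead and 2 mm further left, with the yaw right. The plinth is held straight and lies right of the side fence, whose end is near (232,38). Lowering onto the base.

Emit:
play_rows --pt "0 0 -20 0" --pt "0 0 -36 0" --pt "0 0 -41 0" --pt "0 0 -43 0" --pt "0 0 -43 0"

```text
t: 4.58
eef_pos: [0.3864, 0.1693, 0.0381]
tool_rot: [-3.141, -0.0, -0.104]
force: [0.6, 0.2, -1.5]
opening: 0.0475
finger_force: 50.0
```

```bash
python3 - <<'E'
from h import *
s=ctrl.get_state(); print(s["t"],s["eef_pos"],s["tool_rot"],s["opening"],s["force"],s["moment"])
E
```

```text
4.575 [0.38635999 0.1692675  0.0381276 ] [-3.14138885e+00 -4.35375139e-04 -1.03773689e-01] 0.04751941809888888 [ 0.59416095  0.15729262 -1.51901326] [ 0.03569816  0.02996637 -0.04712081]
```

Emit:
play_rows --pt "15 -1.5 0 0" --pt "30 -3 0 0" --pt "45 -4.6 0 0" --pt "60 -6.2 0 0" --pt "60 -6.2 -1 0"

```text
t: 5.2
eef_pos: [0.4485, 0.1631, 0.037]
tool_rot: [-3.141, -0.003, -0.105]
force: [4.2, -4.1, 16.7]
opening: 0.0478
finger_force: 50.0
```

Emit:
play_rows --pt "0.3 3 0 0" --pt "0.5 5 0 0" --pt "0.7 7 0 0" --pt "0.8 8 0 0" --pt "0.8 8 0 0"

```text
t: 5.82
eef_pos: [0.447, 0.1709, 0.0371]
tool_rot: [3.141, -0.0, -0.104]
force: [0.5, -1.6, 6.5]
opening: 0.0474
finger_force: 50.0
```

```bash
python3 - <<'E'
from h import *
s=ctrl.get_state(); print(s["t"],s["eef_pos"],s["tool_rot"],s["opening"],s["force"],s["moment"])
p,im=snap("wrist","pics/w3.png")
a,_=snap("side","pics/s3.png"); 
c=cv2.resize(cv2.imread("pics/s3.png")[210:350,200:380],(640,498),interpolation=cv2.INTER_CUBIC); cv2.imwrite("pics/s3c.png",c)
E
```

```text
5.825 [0.4470094  0.17092412 0.03710584] [ 3.14141292e+00 -4.58538220e-04 -1.03746267e-01] 0.04744739328794993 [ 0.53074008 -1.57263858  6.49566973] [-0.45124221 -0.02531869 -0.03101793]
```

View pics/w3.png

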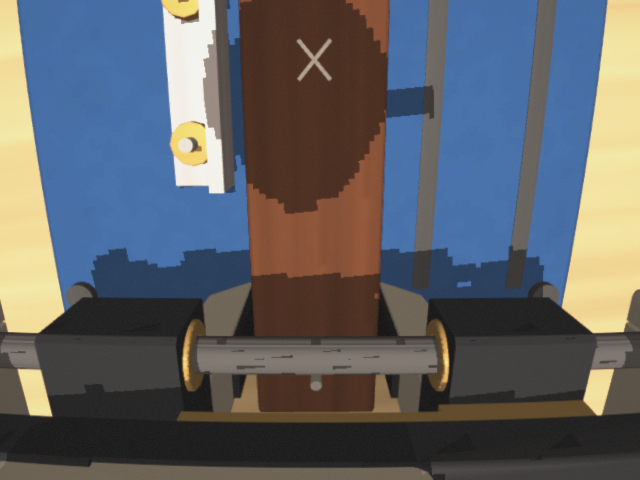

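The wrist view shows the plinth's left edge at column ~247, the side fence's front end at (232,190), and a gap of about 5 mm. The end is under the drill and the axes are parallel. Next I'll feel for the side fence.

Emit:
play_rows --pt "0.2 2 0 0" --pt "0.3 3 0 0" --pt "0.4 4 0 0" --pt "0.4 4 0 0"

```text
t: 6.42
eef_pos: [0.4473, 0.1749, 0.0371]
tool_rot: [3.141, -0.0, -0.104]
force: [0.1, -3.1, 6.7]
opening: 0.0474
finger_force: 50.0
```

Emit:
play_rows --pt "0.1 1 0 0" --pt "0.1 1 0 0" --pt "0.1 1 0 0"

```text
t: 6.8
eef_pos: [0.4474, 0.1758, 0.0371]
tool_rot: [3.141, -0.0, -0.104]
force: [-0.2, -2.8, 7.1]
opening: 0.0475
finger_force: 50.0
```

Emit:
play_rows --pt "0.1 1 0 0" --pt "0.1 1 0 0" --pt "0.1 1 0 0"

```text
t: 7.18
eef_pos: [0.4475, 0.1768, 0.0371]
tool_rot: [3.141, -0.0, -0.104]
force: [0.3, -3.1, 6.3]
opening: 0.0475
finger_force: 50.0
```

Emit:
play_rows --pt "0.1 1 0 0" --pt "0.1 1 0 0" --pt "0.1 1 0 0"

```text
t: 7.55
eef_pos: [0.4476, 0.1778, 0.0371]
tool_rot: [3.141, -0.0, -0.104]
force: [-0.4, -2.8, 7.0]
opening: 0.0475
finger_force: 50.0
```

Emit:
play_rows --pt "0.1 1 0 0" --pt "0.1 1 0 0" --pt "0.1 1 0 0"

```text
t: 7.92
eef_pos: [0.4476, 0.1781, 0.0371]
tool_rot: [3.141, 0.0, -0.105]
force: [-0.1, -4.0, 9.3]
opening: 0.0476
finger_force: 50.0
```

Emit:
play_rows --pt "0.1 1 0 0" --pt "0.1 1 0 0" --pt "0.1 1 0 0"

```text
t: 8.3
eef_pos: [0.4476, 0.1784, 0.0371]
tool_rot: [3.14, 0.0, -0.106]
force: [-0.9, -7.9, 11.6]
opening: 0.0476
finger_force: 50.0
```

```bash
python3 - <<'E'
from h import *
s=ctrl.get_state(); print(s["t"],s["eef_pos"],s["tool_rot"],s["opening"],s["force"],s["moment"])
E
```

```text
8.3 [0.4475909  0.17836897 0.03711397] [ 3.13977071e+00  3.49154601e-04 -1.05735089e-01] 0.04757769985680057 [-0.8775722  -7.8696976  11.59132221] [-1.38522689  0.14269658 -0.33743173]
```

Emit:
play_rows --pt "0 -1.2 0.2 0" --pt "6 -1.8 0.2 0" --pt "12 -2.4 0.2 0" --pt "16 -2.9 0.2 0" --pt "16 -2.9 0.2 0"

```text
t: 8.93
eef_pos: [0.462, 0.1766, 0.0371]
tool_rot: [3.14, 0.003, -0.104]
force: [-6.2, -3.3, 15.1]
opening: 0.0478
finger_force: 50.0
```

Emit:
play_rows --pt "1.5 -0.1 0 0" --pt "3 -0.3 0 0" --pt "3 -0.3 0 0"

```text
t: 9.3
eef_pos: [0.4644, 0.1764, 0.0371]
tool_rot: [3.14, 0.004, -0.104]
force: [-8.7, -3.2, 16.8]
opening: 0.0474
finger_force: 50.0
```

Emit:
play_rows --pt "0 0 0.6 0" --pt "0 0 0.8 0" --pt "0 0 0.8 0"

```text
t: 9.68
eef_pos: [0.4657, 0.1763, 0.0372]
tool_rot: [3.14, 0.002, -0.104]
force: [-3.0, -3.7, 0.0]
opening: 0.0478
finger_force: 50.0
```

Emit:
play_rows --pt "1 -0.1 0 0" --pt "2 -0.2 0 0" --pt "2 -0.2 0 0"

```text
t: 10.05
eef_pos: [0.4657, 0.1763, 0.0371]
tool_rot: [3.139, 0.005, -0.103]
force: [-10.4, -2.0, 6.7]
opening: 0.0476
finger_force: 50.0
```

```bash
python3 - <<'E'
from h import *
s=ctrl.get_state(); print(s["t"],s["eef_pos"],s["tool_rot"],s["opening"],s["force"],s["moment"])
E
```

```text
10.05 [0.46574419 0.17632361 0.03714584] [ 3.13943318  0.00531096 -0.10312018] 0.047629788225070614 [-10.35945374  -2.02233632   6.72381833] [-0.49950121  2.20262656 -0.5054301 ]
```

Emit:
play_rows --pt "0.1 1 0 0" --pt "0.2 2 0 0" --pt "0.2 2 0 0" --pt "0.2 2 0 0"

```text
t: 10.55
eef_pos: [0.4658, 0.1765, 0.0372]
tool_rot: [3.137, 0.006, -0.105]
force: [-11.9, -10.0, 10.8]
opening: 0.0475
finger_force: 50.0
```

```bash
cat > st.py <<'E'
from h import *
s=ctrl.get_state(); r=lambda a:np.round(a,4).tolist()
F=np.array(s["force"]);M=s["moment"];th=-.104;c,n=np.cos(th),np.sin(th)
fx,fy=c*F[0]+n*F[1],-n*F[0]+c*F[1]
print(s["t"],r(s["eef_pos"]),r(s["tool_rot"]),"F",r(F),"stand",r([fx,fy]),"M",r(M),"x if y=-3mm:",(M[2]-.003*fx)/fy)
E
python3 st.py
```

```text
10.55 [0.4658, 0.1765, 0.0372] [3.1375, 0.0058, -0.1047] F [-11.9424, -9.9643, 10.7774] stand [-10.8434, -11.1503] M [-1.6379, 2.3234, -0.441] x if y=-3mm: 0.0366353332301342
```

Emit:
play_rows --pt "0.3 0.3 -0.1 0.003" --pt "0.7 0.6 -0.3 0.005" --pt "0.7 0.6 -0.3 0.005" --pt "0.7 0.6 -0.3 0.005"

```text
t: 11.05
eef_pos: [0.4659, 0.1765, 0.0371]
tool_rot: [3.137, 0.007, -0.101]
force: [-14.7, -11.0, 19.0]
opening: 0.0478
finger_force: 50.1
```

```bash
python3 st.py
```

```text
11.05 [0.4659, 0.1765, 0.0371] [3.1368, 0.0069, -0.1011] F [-14.7098, -10.9623, 19.0252] stand [-13.4923, -12.4302] M [-1.9945, 3.0747, -0.9299] x if y=-3mm: 0.07155014445569423
```

```bash
python3 - <<'E'
from h import *
snap("wrist","pics/w4.png"); snap("side","pics/s4.png")
a=cv2.resize(cv2.imread("pics/w4.png")[0:210,170:410],None,fx=2.5,fy=2.5,interpolation=cv2.INTER_CUBIC)
cv2.imwrite("pics/w4c.png",cv2.convertScaleAbs(a,alpha=1.5))
b=cv2.resize(cv2.imread("pics/s4.png")[230:340,220:360],None,fx=5,fy=5,interpolation=cv2.INTER_CUBIC)
cv2.imwrite("pics/s4c.png",cv2.convertScaleAbs(b,alpha=1.3))
E
```

```text
(no output)
```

View pics/w4c.png

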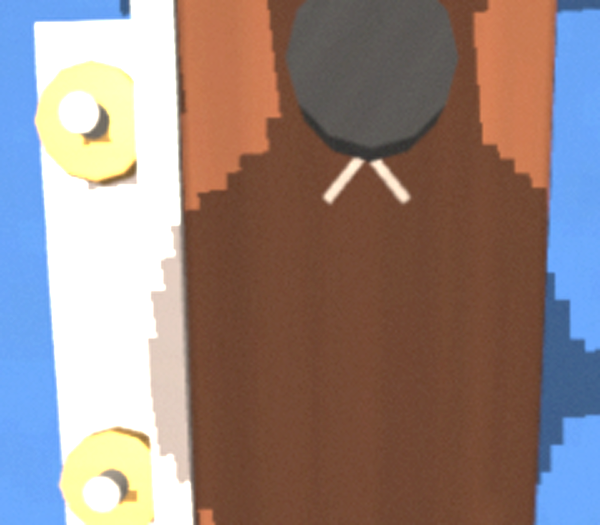

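View pics/s4c.png

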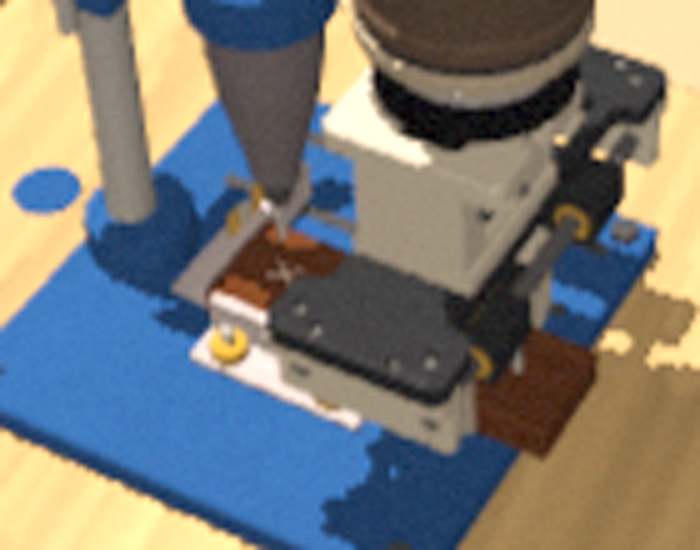

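Along the visible length, the plinth's left edge meets the side fence with no varying gap (crop columns 178 to 192). The bare end is at the end fence, and the gripper is clear of the drill. I'll press slightly harder for margin.

Emit:
play_rows --pt "0.5 0.5 0.2 0.001" --pt "0.5 0.7 0.2 0.001" --pt "0.5 0.7 0.2 0.001" --pt "0.5 0.7 0.2 0.001" --pt "0.5 0.7 0.2 0.001" --newtons 60

```text
t: 11.78
eef_pos: [0.4659, 0.1766, 0.0371]
tool_rot: [3.136, 0.008, -0.101]
force: [-15.8, -13.3, 19.5]
opening: 0.0474
finger_force: 60.1
```

```bash
python3 st.py
```

```text
11.775 [0.4659, 0.1766, 0.0371] [3.1358, 0.0079, -0.1006] F [-15.7556, -13.3095, 19.482] stand [-14.2888, -14.8732] M [-2.2758, 3.2432, -1.0427] x if y=-3mm: 0.06722212626546642
```

```bash
python3 -c "
from bench import ctrl
print(ctrl.close_job())"
```

```text
the job is handed in; nothing more can be done
None
```

The plinth is seated in the fence corner, pressed with about 14 N against the end fence and 15 N against the side fence, and still gripped at 60 N; the job is handed in, with no verdict returned.

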